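Tilt the drawing board to the index and hold it

ROBOT

A 6-joint arm with a two-finger parallel gripper is mounted at the origin on the work surface. World frame = base frame: x ahead of the robot, y to its left, z up, the work surface at z = 0. Lengths are in m, angles in rad, forces in N, time in s.
With the tool pointing down it reaches from about 0.35 to 0.975 m from the base axis. Payload 4.9 kg.
Tool frame: the origin (TCP) lies midway between the tips of the shut fingers; the grasp point (between the pads) lies 19 mm behind it; z points along the fingers, y is the direction in which the jaws open and shut (so a half turn about z gives the same grasp; the last joint's range is limited). The gripper opens to 85 mm and grips with 20 to 120 N. Pads are 22 mm wide; open, the fingers measure 114 mm over their backs; the gripper's body (76 mm by 85 mm) begins 54 mm behind the grasp point. The pads swing forward as they close: fully open they stand 13 mm farther back than shut.
Start: joints at [-1.382, 0.053, 1.613, -0, 1.476, -0.119], TCP at [0.189, -0.596, 0.231] pointing down, gripper open.
Joint ranges: [-3.01, 3.01], [-1.01, 2.22], [0.06, 2.58], [-1.02, 4.17], [0.09, 2.62], [-3.14, 3.14]. Speed limits (rad/s): [2.57, 2.57, 3.14, 3.14, 3.14, 3.14].

INTERFACE

Orientations are given as a rotation vector (axis times angle).
In Python, from station import ctrl gives the robot as it stands.
- The arm moves only by the shell command python3 -m jog 'ROWS' [FORCE]. ROWS is JSON, one flat list of numbers, 7 for each row, row after row: the opening, from 0 (shut) to 1 (fully open), then the shift along the tool's x, y, z in m, then the turn, a rotation vector about the tool's x, y, z in degrees. A call has 1 to 10 rows; each row shifts and turns the commanded pose from where the row before left it, along the tool's axes as they then stand; what a row does not reach is not made up. A row lasts 1/8 s, in which the tool goes at most 62.5 mm and 10.7 degrees, less where a joint would pass 70% of its speed; a pose out of reach is approached as far as the arm can. A call with a gripper value outside its range is refused whole. The fingers move at their own pace and stop on an object; FORCE is the grip in N (left out, the last holds). Time passes only in rows, so rows that do not move let the fingers close. It gives the time, the measured TCP pose, the force and the opening at its end, in the units of the state.
- ctrl.get_obs(): the state, without advancing time (a new reading comes with each control period).
- ctrl.get_image(name): name is "side" or "top"; returns a dict with "image" (384x512x3 uint8, blue, green, red), "camera_matrix" (3x3 intrinsics, pixels), "dist_coeffs" ([k1, k2, p1, p2, k3] as OpenCV has them; the pictures are not rectified), "rvec" (rotation vector, rad) and "tvec" (3), from world to camera coordinates, as OpenCV has them. Camera axes: x right, y down, z forward; pixel columns grow to the right and rows downward; lengths in m; the calibration is good to about 2 mm. A picture is of the moment at which its call begins. There is no depth.
- ctrl.finish_job(): hands the job in, once; it reports no verdict.
Trained networks look in a picture, given as the dict that the camera call returned (one of the last four; its "shot" number tells which), for a name from the list of things; names that differ only in an ending like _2 or _b are one class to them, and where a whole thing is asked for, a point or a joint stands for the part that bears it (a point fixed in the world has none). Each returns a list of dicts, best first, with "p" (0 to 1); they miss things now and then, are a little off and sometimes report something else, mostly with a low value. They report only what shows in the picture. A call takes as long as a camera call.
- ctrl.boxes_of(target, picture): "box" ([centre column, centre row, width, height] in pixels, round what is visible of it).
The state is a dict: "t": time; "q": joint angles; "dq": joint speeds; "effort": joint torques, N m; "tool_pos": TCP position; "tool_rot": TCP orientation; "contact_force": force on the tool from outside, world axes, zero at the start; "wrist_torque": the same for the moment, N m; "opening": finger opening in m.
Only numpy, scipy, OpenCV 4.12 (cv2) and the standard library are available. Lean on these libraries where they do the work, as an engineer would, in place of code of your own. Each camera call takes 0.05 s, during which the arm holds its last target. There are 200 camera calls.

TASK

First clear the paint jar off the flat drawing board: set it down upright in the white tray, beside the small bottle. Then take the board by its carrying handle, swing it up to the slope marked by the index clip on the quadrant (the wing-nut stud in line with the clip), and finish while still holding it there in the gripper, with nothing else propping it, so that the loose wing nuts can be tightened. Do not drop the jar or the board, do not shift the clip, and leave everything else where it is.

Things in the scene. Friction and masses are not known exactly. Their poses are not given: they have to be found in the camera images.
- stand: Fixed low wooden frame under the board, 300 by 400 mm, with a slotted steel quadrant on either side (at y = +-213 mm, top 175 mm above the bench; the index clip reaches 170 mm). Origin on the bench under the frame's middle; x runs level from the hinge to the board's far edge, y along the hinge to the left, z up. The hinge axis lies at x = -150, z = 39.5 mm. Its place and yaw vary.
- board: Plywood drawing board 300 (x) by 400 (y) by 15 mm, 0.95 kg, hinged at its edge nearest the robot. Origin at its middle; x runs up the board, y left along the hinge, z out of its face; the hinge axis lies at x = -150, z = 0 mm. Starts flat (top 47 mm above the bench); the far edge swings up, by 45 degrees at most. The hinge is nearly free: it falls if let go; 4 to 6 N up at the handle carries it.
- handle (a point): Middle of the round steel bar, 16 mm thick, of the carrying handle on the board's far edge: parallel to the hinge (board's y), 355 mm from the hinge axis in the mid-plane. 114 mm of bar are free between its arms, 47 mm between bar and board edge. Board flat: 39.5 mm above the bench, only the bench below. Gripped from above, the bar turns between the fingers as the board swings.
- stud (a point): Stud with a loose brass wing nut on the board's left (+y) side, where it passes through the quadrant's slot: 150 mm from the hinge axis in the board's mid-plane, 213 mm left of its middle; moves with the board. (Another one on the right side.)
- index: Small dark steel clip (14 by 16 by 12 mm) with a knurled thumbscrew, clamped stiffly on the outer rim of the left (+y) quadrant; marks the wanted slope, 22 to 40 degrees, varying. Origin at its middle; x points from the hinge axis outward along the marked slope. At the mark the board's x axis is parallel to it. It does not stop the board, which swings inside the quadrants.
- pointer (a point): Middle of the index clip's body, 170.5 mm from the hinge axis, 213 mm to the left of the board's middle. Its x axis points from the hinge axis outward along the marked slope. At the mark the stud lies on the straight line from the hinge axis to this point, 20.5 mm short of it.
- jar: Closed amber jar of paint with a steel lid, 58 mm in diameter, 85 mm high, 0.17 to 0.34 kg, standing on the board at the start. Origin at the centre of its underside, z up.
- tray: Fixed white enamel tray, 200 mm (x) by 140 mm (y), rim 18 mm high (20.5 mm with its blue bead), walls 4 mm, floor 4 mm thick; to the left or the right of the board. Origin at the centre of its underside, z up.
- tray_free (a point): Middle of the free part of the tray's floor (on the floor, 4 mm above the bench, 45 mm from the tray's centre along its +x): room for the jar. The small bottle stands at the other end, about 100 mm away.
- bottle_low: Bystander: small green glass bottle, 48 mm in diameter, 65 mm high, in the tray. Origin at the centre of its underside.
- brush_tin: Bystander: metal tin of brushes, 72 mm in diameter, up to 245 mm high, beyond the board. Origin at the centre of its underside.
- tape_roll: Bystander: roll of masking tape lying flat, 100 mm in diameter, 25 mm high, beyond the board. Origin at the centre of its underside.
- paint_can: Bystander: paint can, 100 mm in diameter, 110 mm high, beyond the board to the left. Origin at the centre of its underside.
- sanding_block: Bystander: cork sanding block, 65 by 110 by 35 mm, on the right near the robot. Origin at the centre of its underside.
- scraper: Bystander: wooden-handled scraper, 240 mm long, lying beyond the board. Origin at the middle of its underside.
- medium_bottle: Bystander: slim glass bottle, 42 mm in diameter, 120 mm high, on the left near the robot. Origin at the centre of its underside.

How it is judged:
By the outcome, as a careful person would: the job done as asked, in the order asked, and still so for the second after the job is handed in, while the arm keeps its last pose, push and grip.
It also fails if it takes over 58 s, if anything falls off the work surface, if the arm or the gripper's body presses on something with over 40 N, if the wrist force passes 120 N, or if a joint passes its speed limit or range.

## Working session

There is one attempt and no reset: what is moved stays moved. The work goes in short steps, Python scripts to look and compute and a shell command to move; the robot and the scene stay as the last step left them, time stands still between calls to the robot, and variables do not carry over. Pictures are saved under pics/ and viewed, about 8 in all and at most 12, crops included, and the job is handed in when it is done.

```bash
ls; mkdir -p pics
python3 - <<'E'
from station import ctrl
import cv2,json,pickle
o=ctrl.get_obs();print(o['t'],o['tool_pos'],o['tool_rot'],o['contact_force'],o['opening'])
for n in("top","side"):
    im=ctrl.get_image(n);cv2.imwrite(f"pics/{n}0.png",im["image"]);pickle.dump(im,open(f"{n}0.pkl","wb"))
    print(n,im["camera_matrix"].tolist(),im["dist_coeffs"],im["rvec"],im["tvec"])
    for t in["jar","tray","tray_free","handle","stud","index","pointer","bottle_low","board","stand","brush_tin","paint_can","tape_roll"]:
        print(t,[( [round(v) for v in d["box"]],round(d["p"],2)) for d in ctrl.boxes_of(t,im)[:2]])
E
```

```text
pics
0.0 [ 0.18923007 -0.59501776  0.23007095] [-3.10244022e+00 -4.81342230e-01  1.74539065e-04] [-0.14617075  0.94391671 -0.33851984] 0.0851801248040647
top [[394.53617697864007, 0.0, 259.9007727156332], [0.0, 394.53617697864007, 191.72296049943338], [0.0, 0.0, 1.0]] [0.01207006 0.         0.         0.         0.        ] [ 2.11655245 -2.17515036  0.13915732] [0.03954884 0.56457159 1.10807618]
jar [([304, 201, 25, 24], 0.92)]
tray [([128, 222, 58, 75], 0.83), ([278, 226, 171, 139], 0.65)]
tray_free [([130, 223, 60, 71], 0.57)]
handle [([195, 228, 9, 11], 0.69), ([275, 225, 149, 129], 0.59)]
stud [([277, 223, 156, 130], 0.94)]
index [([196, 229, 3, 10], 0.54)]
pointer [([398, 286, 47, 26], 0.47)]
bottle_low [([132, 244, 15, 21], 0.83)]
board [([277, 223, 155, 134], 0.69)]
stand [([276, 227, 170, 140], 0.76)]
brush_tin [([397, 129, 55, 50], 0.63)]
paint_can [([171, 133, 40, 42], 0.61)]
tape_roll [([218, 125, 34, 35], 0.62), ([171, 135, 40, 42], 0.4)]
side [[447.02832208510364, 0.0, 251.1455434023846], [0.0, 447.02832208510364, 189.40856335169923], [0.0, 0.0, 1.0]] [0.0238652 0.        0.        0.        0.       ] [ 0.08551403 -2.80024508  1.34508534] [0.54409472 0.06721706 1.16211596]
jar [([259, 159, 24, 40], 0.6)]
tray [([268, 344, 114, 78], 0.66)]
tray_free [([264, 344, 115, 81], 0.86)]
handle [([275, 201, 139, 113], 0.59), ([150, 233, 43, 26], 0.3)]
stud [([274, 201, 142, 113], 0.85)]
index [([290, 216, 12, 14], 0.69), ([264, 344, 112, 80], 0.56)]
pointer [([288, 216, 12, 15], 0.55)]
bottle_low [([301, 333, 26, 37], 0.69)]
board [([275, 202, 147, 112], 0.96)]
stand [([282, 191, 150, 160], 0.63)]
brush_tin [([205, 101, 31, 82], 0.6)]
paint_can [([151, 275, 59, 73], 0.69), ([171, 178, 30, 51], 0.6)]
tape_roll [([150, 233, 46, 25], 0.57)]
```

Run:
```python
import cv2
for n in("top","side"):
    i=cv2.imread(f"pics/{n}0.png")
    c=i[90:310,80:440] if n=="top" else i[60:390,90:380]
    f=2.2 if n=="top" else 1.8
    cv2.imwrite(f"pics/{n}0c.png",cv2.resize(c,None,fx=f,fy=f,interpolation=cv2.INTER_CUBIC))
```

```text
(no output)
```

View pics/top0c.png

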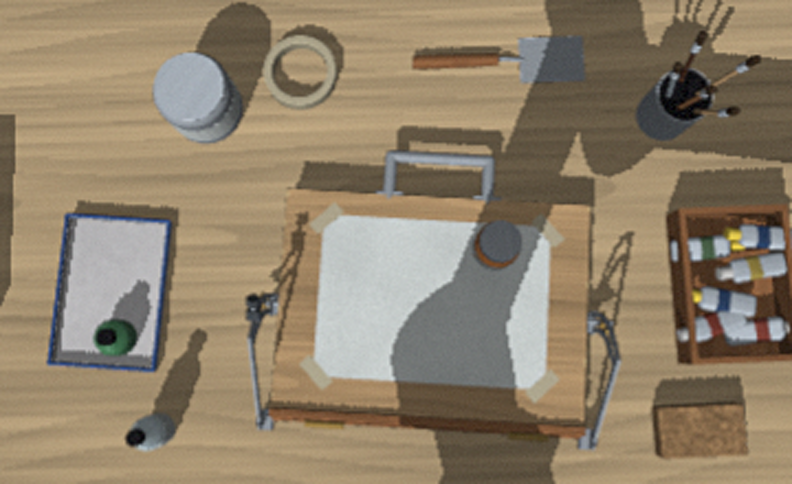

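View pics/side0c.png

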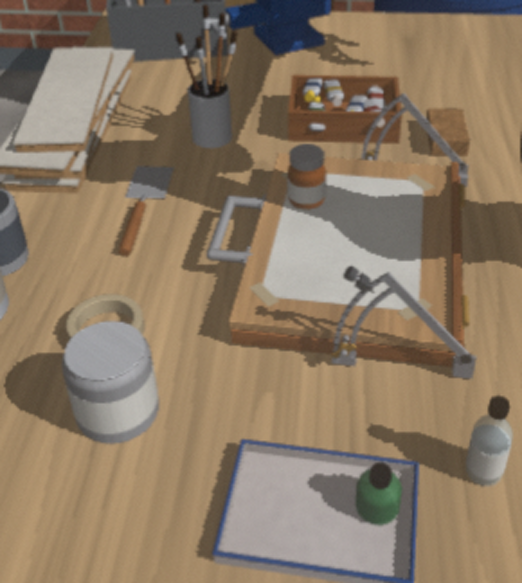

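The top view shows the jar on the board at crop (499,244), the handle bar from (387,156) to (493,160), the tray at left with its free end at the far side, and the clip at (255,306). The side view shows the clip at crop (365,283) with its knob at (352,272), and the bar from (234,199) to (213,255).

```bash
cat > h.py <<'E'
import numpy as np,cv2,pickle
from scipy.optimize import least_squares
def proj(P,im): return cv2.projectPoints(np.atleast_2d(P).astype(float),im["rvec"],im["tvec"],im["camera_matrix"],im["dist_coeffs"])[0][:,0]
def back(uv,z,im):
    n=cv2.undistortPoints(np.array([[uv]],float),im["camera_matrix"],im["dist_coeffs"])[0,0]
    R=cv2.Rodrigues(im["rvec"])[0];c=-R.T@np.ravel(im["tvec"]);d=R.T@np.array([*n,1]);return c+d*(z-c[2])/d[2]
def tr(p,P): # stand frame -> world, p=(x,y,yaw)
    P=np.atleast_2d(P).astype(float);c,s=np.cos(p[2]),np.sin(p[2])
    return np.c_[p[0]+c*P[:,0]-s*P[:,1],p[1]+s*P[:,0]+c*P[:,1],P[:,2]]
def ang(a,r,y=.213,off=0): a=np.radians(a);return [-.15+r*np.cos(a)-off*np.sin(a),y,.0395+r*np.sin(a)+off*np.cos(a)]
E
python3 - <<'E'
from h import *
T,S=[pickle.load(open(f"{n}0.pkl","rb")) for n in("top","side")]
t=lambda u,v:(u/2.2+80,v/2.2+90); s=lambda u,v:(u/1.8+90,v/1.8+60)
L=[([.205,0,.0475],t(440,158),s(223.5,227)),([.15,.2,.047],t(288,191),s(232,328)),([.15,-.2,.047],t(592,206),s(285,155)),([-.15,.2,.047],t(270,408),None),([-.15,-.2,.047],t(584,422),s(463,166))]
def f(p):
    r=[]
    for P,a,b in L:
        if a: r+=list(proj(tr(p,P),T)[0]-a)
        if b: r+=list(proj(tr(p,P),S)[0]-b)
    return r
q=least_squares(f,[.6,0,0],loss='soft_l1');print("stand",q.x,np.round(q.fun,1));p=q.x
print("handle",tr(p,[.205,0,.0395]))
ti,si=t(255,306),s(365,283)
print("idx px",ti,si)
for a in range(22,42,3):print(a,proj(tr(p,ang(a,.1705)),T)[0].round(1),proj(tr(p,ang(a,.1705)),S)[0].round(1))
print("jar top",back(t(499,244),.132,T),back((259,159-20+6),.132,S), back(s(307,157),.132,S))
c=[t(67,214),t(171,221),t(157,370),t(49,363)];C=np.array([back(x,.0205,T) for x in c]);print("tray",C.round(3),C.mean(0))
c=[s(242,442),s(417,463),s(412,580),s(217,560)];C=np.array([back(x,.0205,S) for x in c]);print("trayS",C.round(3),C.mean(0))
print("bottle", back(t(115,337),.045,T))
i=S["image"];cv2.imwrite("pics/clip.png",cv2.resize(i[190:270,255:365],None,fx=7,fy=7,interpolation=cv2.INTER_CUBIC))
pickle.dump(p,open("p.pkl","wb"))
E
```

```text
stand [ 0.44522879 -0.01974759 -0.08236623] [-0.1  0.4 -1.2 -2.5 -0.7  0.3 -0.9 -3.8 -0.8  0.9 -3.3 -1.3 -0.4  7.1
  0.1  9.1 -0.9  0.2]
handle [[ 0.6495338  -0.03661358  0.0395    ]]
idx px (195.9090909090909, 229.0909090909091) (292.77777777777777, 217.22222222222223)
22 [198.8 224.7] [279.3 230.6]
25 [198.2 225.9] [281.  228.1]
28 [197.6 227.2] [283.  225.5]
31 [197.  228.7] [285.2 223.1]
34 [196.4 230.4] [287.6 220.7]
37 [195.8 232.3] [290.2 218.4]
40 [195.1 234.3] [293.  216.2]
jar top [ 0.52441158 -0.10049445  0.132     ] [ 0.53000136 -0.10198874  0.132     ] [ 0.52536313 -0.09151875  0.132     ]
tray [[0.594 0.467 0.02 ]
 [0.58  0.327 0.02 ]
 [0.383 0.343 0.02 ]
 [0.396 0.486 0.02 ]] [0.48818678 0.405671   0.0205    ]
trayS [[0.579 0.333 0.02 ]
 [0.381 0.35  0.02 ]
 [0.394 0.485 0.02 ]
 [0.588 0.476 0.02 ]] [0.48540804 0.41115335 0.0205    ]
bottle [0.42696979 0.39121656 0.045     ]
```

View pics/clip.png

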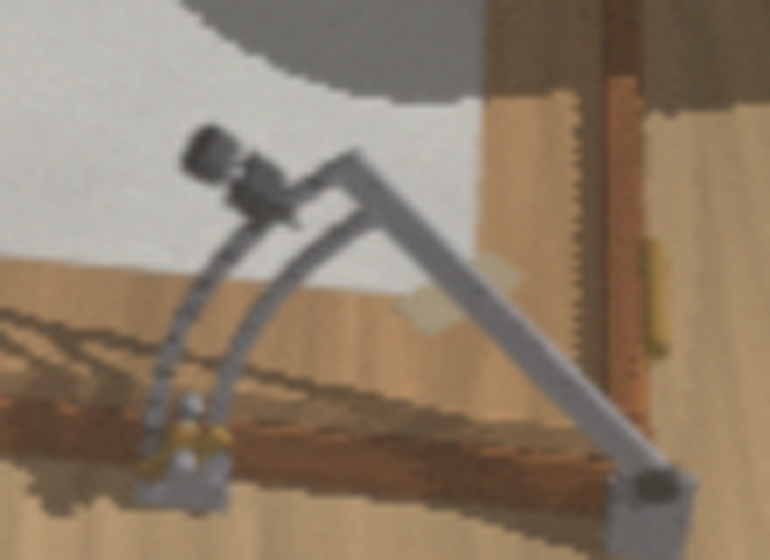

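The crop shows the clip body at about (260,188), which is px (292,217), with its knob outward. The brass stud is at (188,440) and the pivot at (655,485). My hinge-corner picks were off because of the red edge strip, so I'll refit without them.

Run:
```python
from h import *
T,S=[pickle.load(open(f"{n}0.pkl","rb")) for n in("top","side")]
t=lambda u,v:(u/2.2+80,v/2.2+90); s=lambda u,v:(u/1.8+90,v/1.8+60); z=lambda u,v:(u/7+255,v/7+190)
L=[([.205,0,.0475],t(440,158),s(223.5,227)),([.15,.2,.047],t(288,191),s(232,328)),([.15,-.2,.047],t(592,206),s(285,155)),([-.15,-.2,.047],None,s(463,166)),([-.15,.213,.0395],None,z(655,485)),([0,.215,.0395],None,z(188,445))]
def f(p,full=0):
    r=[]
    for P,a,b in L:
        if a: r+=list(proj(tr(p,P),T)[0]-a)
        if b: r+=list(proj(tr(p,P),S)[0]-b)
    ci=tr(p,ang(p[3],.1705))
    return np.r_[r,proj(ci,S)[0]-z(260,188),proj(ci,T)[0]-t(254,306)]
q=least_squares(f,[.6,0,0,30],x_scale=[.1,.1,.1,10],loss='soft_l1');print("stand",q.x,np.round(q.fun,1));p=q.x
print("handle",tr(p,[.205,0,.0395]))
g=lambda x:proj(tr(x,ang(x[3],.1705)),S)[0]-z(260,188)
for yw in(-.02,-.04,-.06,-.08):
  q2=least_squares(lambda x:f(np.r_[x[:2],yw,x[2]]),[.6,0,30],loss='soft_l1');print(yw,q2.x,q2.cost)
pickle.dump(p,open("p.pkl","wb"))
# jar joint, tray
m=least_squares(lambda x:np.r_[proj([*x,.132],T)[0]-t(499,244),proj([*x,.132],S)[0]-s(307,157)],[.52,-.1]);print("jar",m.x,m.fun.round(1))
```

```text
stand [ 4.44243521e-01 -1.86792256e-02 -8.85017277e-02  3.87772833e+01] [ 0.   0.7 -0.7 -2.5 -0.7  0.3 -1.  -3.8 -0.9  1.6 -2.6 -1.2 -0.1  0.6
  0.6 -0.3 -0.2 -1.2 -0.5  0.6 -0.5  4.3]
handle [[ 0.64844121 -0.0367984   0.0395    ]]
-0.02 [ 4.53030720e-01 -2.14460120e-02  3.64598128e+01] 52.51285608338703
-0.04 [ 4.49509654e-01 -1.99882905e-02  3.67940715e+01] 37.44589145639491
-0.06 [ 4.46781056e-01 -1.95160684e-02  3.74483259e+01] 23.983772160198118
-0.08 [ 4.45073034e-01 -1.91031040e-02  3.84339816e+01] 15.105650296236771
jar [ 0.5249847  -0.09839216] [-0.8 -0.2  0.3 -1.4]
```

```bash
cat > d.py <<'E'
import sys,numpy as np
from scipy.spatial.transform import Rotation as R
from station import ctrl
# usage: d.py x y z yaw_of_tool_y(deg): shift in tool axes and turn from the measured pose to the target
o=ctrl.get_obs();M=R.from_rotvec(o["tool_rot"]).as_matrix()
x,y,z,w=map(float,sys.argv[1:5]);w=np.radians(w)
yt=np.array([np.cos(w),np.sin(w),0]);zt=np.array([0,0,-1.]);G=np.c_[np.cross(yt,zt),yt,zt]
print("t",o["t"],"tcp",o["tool_pos"].round(4),"shift",(M.T@(np.array([x,y,z])-o["tool_pos"])).round(4),"turn",np.degrees(R.from_matrix(M.T@G).as_rotvec()).round(2),"F",o["contact_force"].round(1),"open",round(o["opening"],4),"q6",round(o["q"][5],2))
E
python3 -m jog '[1,0,0,0,0,0,-9.6,1,0,0,0,0,0,-9.6,1,0,0,0,0,0,-9.6,1,0,0,0,0,0,-9.6,1,0,0,0,0,0,-9.6,1,0,0,0,0,0,-9.6,1,0,0,0,0,0,-9.6]' 40
python3 d.py .525 -.0985 .23 -5
python3 -m jog '[1,0.0525,0.029,0,0,0,0,1,0.0525,0.029,0,0,0,0,1,0.0525,0.029,0,0,0,0,1,0.0525,0.029,0,0,0,0,1,0.0525,0.029,0,0,0,0,1,0.0525,0.029,0,0,0,0,1,0.0525,0.029,0,0,0,0,1,0.0525,0.029,0,0,0,0,1,0.0525,0.029,0,0,0,0,1,0.0525,0.029,0,0,0,0]'
python3 -m jog '[1,0,0,0,0,0,0]'
python3 d.py .525 -.0985 .08 -5
python3 - <<'E'
from h import *
from station import ctrl
p=pickle.load(open("p.pkl","rb"));out=[]
for n,(a,b,c,d) in dict(side=(110,300,130,370),top=(140,320,180,390)).items():
    im=ctrl.get_image(n);i=cv2.resize(im["image"],None,fx=4,fy=4,interpolation=cv2.INTER_CUBIC)
    pl=lambda P,col,cl=False:cv2.polylines(i,[np.int32((proj(tr(p,P),im)+.5)*4*8)],cl,col,1,cv2.LINE_AA,3)
    pl([[.15,.2,.047],[.15,-.2,.047],[-.15,-.2,.047],[-.15,.2,.047]],(0,0,255),True)
    pl([[.205,.065,.0475],[.205,-.065,.0475]],(0,255,0))
    pl([ang(p[3],0),ang(p[3],.1705)],(255,0,0))
    pl([ang(x,.15) for x in range(0,46)],(255,0,255));pl([ang(x,.1705) for x in range(0,46)],(255,255,0))
    i=i[a*4:b*4,c*4:d*4];cv2.imwrite(f"pics/ov_{n}.png",cv2.resize(i,(int((d-c)*3.1),int((b-a)*3.1)),interpolation=cv2.INTER_AREA))
E
```

```text
t: 2.28
tool_pos: [0.1894, -0.5956, 0.2313]
tool_rot: [2.313, 2.125, 0.0]
contact_force: [0.6, 0.1, -0.6]
opening: 0.0855
t 2.275 tcp [ 0.1894 -0.5956  0.2313] shift [0.5237 0.2924 0.0013] turn [0.   0.   0.15] F [ 0.6  0.1 -0.6] open 0.0855 q6 -1.3
t: 3.52
tool_pos: [0.5264, -0.097, 0.2317]
tool_rot: [2.318, 2.119, 0.001]
contact_force: [0.3, -1.5, 0.4]
opening: 0.0852
t: 3.65
tool_pos: [0.5268, -0.0956, 0.2314]
tool_rot: [-2.313, -2.126, -0.001]
contact_force: [-0.3, -0.2, -0.6]
opening: 0.0855
t 3.65 tcp [ 0.5268 -0.0956  0.2314] shift [-0.0032 -0.0015  0.1513] turn [ 0.01 -0.04  0.17] F [-0.3 -0.2 -0.6] open 0.0855 q6 -0.23
```

View pics/ov_side.png

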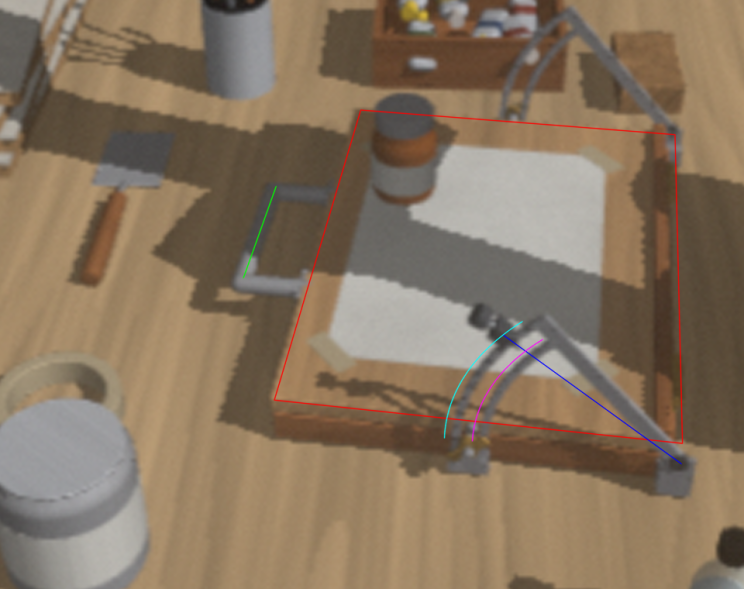

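View pics/ov_top.png

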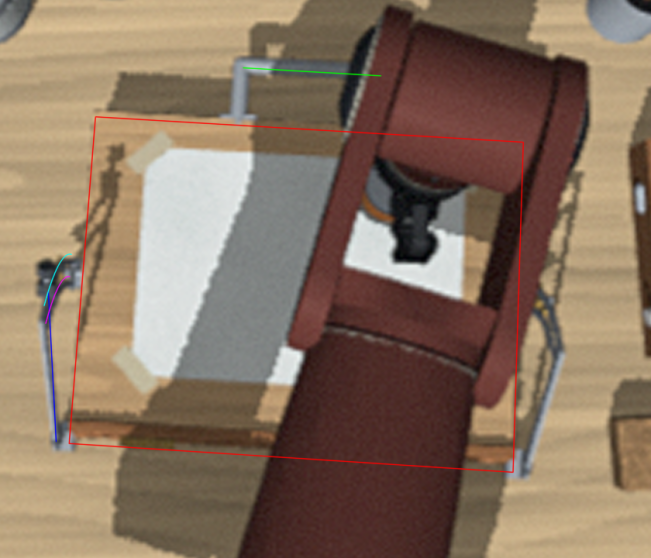

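The overlays show the model within about 2 px of board, bar and quadrant, good enough for grasping. The clip body sits at about 37–39°, to be refined later against the stud. Next I take the jar.

```bash
python3 -m jog '[1,-0.003,-0.0015,0.05,0,0,0,1,0,0,0.05,0,0,0,1,0,0,0.031,0,0,0,1,0,0,0.02,0,0,0,1,0,0,0,0,0,0]'
python3 d.py .525 -.0985 .08 -5
python3 - <<'E'
from h import *
from station import ctrl
im=ctrl.get_image("side");cv2.imwrite("pics/jar1.png",cv2.resize(im["image"][60:210,180:340],None,fx=4,fy=4,interpolation=cv2.INTER_CUBIC))
E
```

```text
t: 4.38
tool_pos: [0.5216, -0.1026, 0.0784]
tool_rot: [-2.319, -2.114, 0.003]
contact_force: [0.1, -0.2, 0.0]
opening: 0.0857
t 4.375 tcp [ 0.5216 -0.1026  0.0784] shift [ 0.0044  0.003  -0.0016] turn [-0.24 -0.05 -0.31] F [ 0.1 -0.2  0. ] open 0.0857 q6 -0.24
```

View pics/jar1.png

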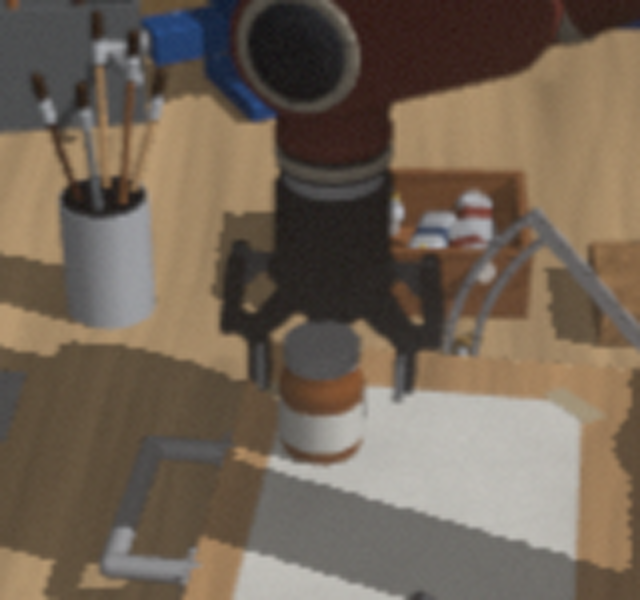

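The picture shows the jar at (322,390) between the fingers at 258 and 403, about 3 mm towards the far finger. I'll correct that and grip.

```bash
python3 -m jog '[1,0.003,0.003,0.006,0,0,0,0.4,0,0,0,0,0,0,0.4,0,0,0,0,0,0,0.4,0,0,0,0,0,0,0.4,0,0,0,0,0,0,0.4,0,0,0,0,0,0,0.4,0,0,0,0,0,0]' 40
python3 -m jog '[0.4,0,0,-0.01,0,0,0,0.4,0,0,-0.02,0,0,0,0.4,0,0,-0.05,0,0,0,0.4,0,0,-0.05,0,0,0,0.4,0,0,-0.03,0,0,0,0.4,0,0,0,0,0,0]'
python3 d.py .532 .404 .23 -5
```

```text
t: 5.3
tool_pos: [0.5277, -0.0992, 0.0754]
tool_rot: [2.318, 2.118, 0.002]
contact_force: [-0.5, 0.9, 5.6]
opening: 0.0563
t: 6.05
tool_pos: [0.5285, -0.0995, 0.2385]
tool_rot: [2.315, 2.115, 0.005]
contact_force: [-0.7, 0.8, -2.0]
opening: 0.0561
t 6.05 tcp [ 0.5285 -0.0995  0.2385] shift [ 0.5018 -0.0419  0.0074] turn [ 0.4   0.1  -0.16] F [-0.7  0.8 -2. ] open 0.0561 q6 -0.23
```

```bash
python3 -m jog '[0.4,0.02,-0.0017,0,0,0,0,0.4,0.05,-0.0042,0,0,0,0,0.4,0.055,-0.0046,0,0,0,0,0.4,0.055,-0.0046,0,0,0,0,0.4,0.055,-0.0046,0,0,0,0,0.4,0.055,-0.0046,0,0,0,0,0.4,0.055,-0.0046,0,0,0,0,0.4,0.055,-0.0046,0,0,0,0,0.4,0.055,-0.0046,0,0,0,0,0.4,0.046,-0.004,0,0,0,0]'
python3 -m jog '[0.4,0,0,0,0,0,0,0.4,0,0,0,0,0,0]'
python3 d.py .532 .404 .036 -5
python3 - <<'E'
from h import *
from station import ctrl
im=ctrl.get_image("side");T=pickle.load(open("side0.pkl","rb"))
t=lambda d:[(np.round(x["box"]),round(x["p"],2)) for x in d[:2]]
print(t(ctrl.boxes_of("jar",im)),t(ctrl.boxes_of("bottle_low",im)))
# refined tray fit, both views
A=[(67,214),(171,221),(157,370),(49,363)];B=[(242,442),(417,463),(412,580),(217,560)]
P=pickle.load(open("top0.pkl","rb"))
K=np.array([[.1,.07],[.1,-.07],[-.1,-.07],[-.1,.07]])
def f(p):
    w=lambda k:tr(p,np.c_[k,np.full(4,.0205)])
    a=np.array(A)/2.2+[80,90];b=np.array(B)/1.8+[90,60]
    return np.r_[(proj(w(K),P)-a).ravel(),(proj(w(K[[1,2,3,0]]),T)-b).ravel()]
q=least_squares(f,[.487,.408,-.09]);print(q.x,q.fun.round(1));print("free",tr(q.x,[.045,0,.004]))
E
```

```text
t: 7.3
tool_pos: [0.5276, 0.4061, 0.2309]
tool_rot: [-2.317, -2.12, 0.008]
contact_force: [0.5, 0.2, -1.0]
opening: 0.0562
t: 7.55
tool_pos: [0.5286, 0.4036, 0.2318]
tool_rot: [-2.318, -2.12, 0.007]
contact_force: [-0.0, 0.1, -1.3]
opening: 0.0564
t 7.55 tcp [0.5286 0.4036 0.2318] shift [0.0012 0.004  0.1958] turn [-0.19  0.15 -0.11] F [-0.   0.1 -1.3] open 0.0564 q6 0.63
[(array([246., 261.,  37.,  52.]), 0.83)] [(array([299., 334.,  28.,  29.]), 0.82), (array([171., 177.,  32.,  55.]), 0.26)]
[ 0.48644784  0.40908223 -0.07525469] [-1.5  0.8 -1.7 -0.2 -1.2  0.5 -0.3  1.4 -1.  -0.7 -0.3 -1.2  1.2  0.7
 -1.6 -2.8]
free [[0.53132047 0.40569897 0.004     ]]
```

```bash
python3 -m jog '[0.4,0.002,0.003,0.05,0,0,0,0.4,0,0,0.05,0,0,0,0.4,0,0,0.05,0,0,0,0.4,0,0,0.03,0,0,0,0.4,0,0,0.008,0,0,0,0.4,0,0,0.004,0,0,0,0.4,0,0,0,0,0,0,0.4,0,0,0,0,0,0]'
python3 -m jog '[0.4,0,0,0.002,0,0,0,0.4,0,0,0,0,0,0]'
```

```text
t: 8.7
tool_pos: [0.5344, 0.4061, 0.0443]
tool_rot: [2.319, 2.119, 0.005]
contact_force: [0.2, -1.0, -2.1]
opening: 0.0564
t: 8.95
tool_pos: [0.5332, 0.4055, 0.0404]
tool_rot: [2.319, 2.119, 0.0]
contact_force: [-0.2, -0.0, -1.6]
opening: 0.0561
```

```bash
for i in 1; do python3 -m jog '[0.4,0,0,0.003,0,0,0,0.4,0,0,0,0,0,0]'; done
python3 -m jog '[0.4,0,0,0.002,0,0,0,0.4,0,0,0,0,0,0]'
python3 -m jog '[0.4,0,0,0.0015,0,0,0,0.4,0,0,0,0,0,0]'
```

```text
t: 9.2
tool_pos: [0.5329, 0.4053, 0.0368]
tool_rot: [-2.319, -2.119, 0.001]
contact_force: [0.7, 0.3, -2.7]
opening: 0.0562
t: 9.45
tool_pos: [0.5331, 0.4054, 0.035]
tool_rot: [-2.319, -2.119, 0.001]
contact_force: [-0.3, -0.1, -1.6]
opening: 0.0566
t: 9.7
tool_pos: [0.5332, 0.4055, 0.0336]
tool_rot: [-2.319, -2.119, 0.0]
contact_force: [0.2, -0.0, -2.2]
opening: 0.0564
```

```bash
python3 -m jog '[0.4,0,0,0.001,0,0,0,0.4,0,0,0,0,0,0]'
python3 -m jog '[0.4,0,0,0.001,0,0,0,0.4,0,0,0,0,0,0]'
```

```text
t: 9.95
tool_pos: [0.5332, 0.4054, 0.0327]
tool_rot: [-2.319, -2.119, 0.0]
contact_force: [0.4, 0.1, -1.8]
opening: 0.0561
t: 10.2
tool_pos: [0.5334, 0.4056, 0.0325]
tool_rot: [2.319, 2.119, 0.0]
contact_force: [-2.4, -1.3, 2.3]
opening: 0.0561
```

Touched down (force −2 → +2.3 N). I'll release, retreat and look.

```bash
python3 -m jog '[0.6,0,0,0,0,0,0,0.8,0,0,0,0,0,0,1,0,0,0,0,0,0,1,0,0,0,0,0,0,1,0,0,0,0,0,0,1,0,0,-0.03,0,0,0,1,0,0,-0.05,0,0,0,1,0,0,-0.06,0,0,0,1,0,0,-0.06,0,0,0]'
python3 - <<'E'
from h import *
from station import ctrl
im=ctrl.get_image("side");cv2.imwrite("pics/jar2.png",cv2.resize(im["image"][180:384,180:380],None,fx=2.8,fy=2.8,interpolation=cv2.INTER_CUBIC))
E
python3 d.py .65 -.037 .23 -5
```

```text
t: 11.32
tool_pos: [0.533, 0.4053, 0.2334]
tool_rot: [-2.319, -2.119, 0.0]
contact_force: [1.2, 0.1, -0.8]
opening: 0.0855
t 11.375 tcp [0.5366 0.4076 0.2451] shift [-0.4327  0.1528  0.013 ] turn [ 0.73 -0.53 -0.16] F [2.5 0.8 6.7] open 0.0858 q6 0.63
```

View pics/jar2.png

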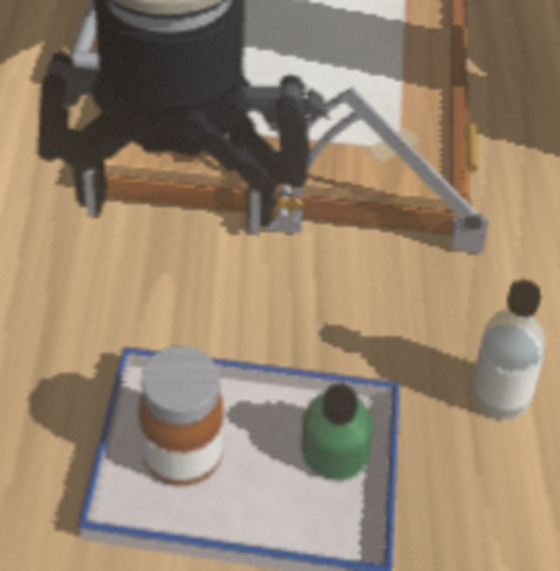

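The jar stands upright in the tray at (182,420), clear of the bottle and walls. On to the handle.

```bash
python3 -m jog '[1,-0.048,0.017,0,0,0,0,1,-0.048,0.017,0,0,0,0,1,-0.048,0.017,0,0,0,0,1,-0.048,0.017,0,0,0,0,1,-0.048,0.017,0,0,0,0,1,-0.048,0.017,0,0,0,0,1,-0.048,0.017,0,0,0,0,1,-0.048,0.017,0,0,0,0,1,-0.048,0.017,0,0,0,0,1,0,0,0,0,0,0]'
python3 - <<'E'
from h import *
from station import ctrl
T,S=[pickle.load(open(f"{n}0.pkl","rb")) for n in("top","side")]
t=lambda u,v:(u/2.2+80,v/2.2+90); s=lambda u,v:(u/1.8+90,v/1.8+60)
a,b=[back(t(*x),.0475,T) for x in((391,158),(489,162))];print(a,b,(a+b)/2,np.degrees(np.arctan2(*(a-b)[[1,0]]))-90)
a,b=[back(s(*x),.0475,S) for x in((212,254),(235,200))];print(a,b,(a+b)/2,np.degrees(np.arctan2(*(a-b)[[1,0]]))-90)
im=ctrl.get_image("side");cv2.imwrite("pics/bar1.png",cv2.resize(im["image"][80:260,150:340],None,fx=3.2,fy=3.2,interpolation=cv2.INTER_CUBIC))
E
python3 d.py .65 -.037 .1 -5
```

```text
t: 12.62
tool_pos: [0.6471, -0.0419, 0.2314]
tool_rot: [2.324, 2.114, -0.001]
contact_force: [0.9, -0.4, 0.2]
opening: 0.0857
[0.65249783 0.02806103 0.0475    ] [ 0.64334931 -0.10144892  0.0475    ] [ 0.64792357 -0.03669395  0.0475    ] -4.040636939685484
[0.65337484 0.03608144 0.0475    ] [ 0.63600154 -0.09405467  0.0475    ] [ 0.64468819 -0.02898662  0.0475    ] -7.604080593043321
t 12.675 tcp [ 0.6468 -0.04    0.2314] shift [0.0032 0.003  0.1314] turn [-0.03 -0.02 -0.32] F [ 0.3 -0.  -0. ] open 0.0856 q6 -0.08
```

View pics/bar1.png

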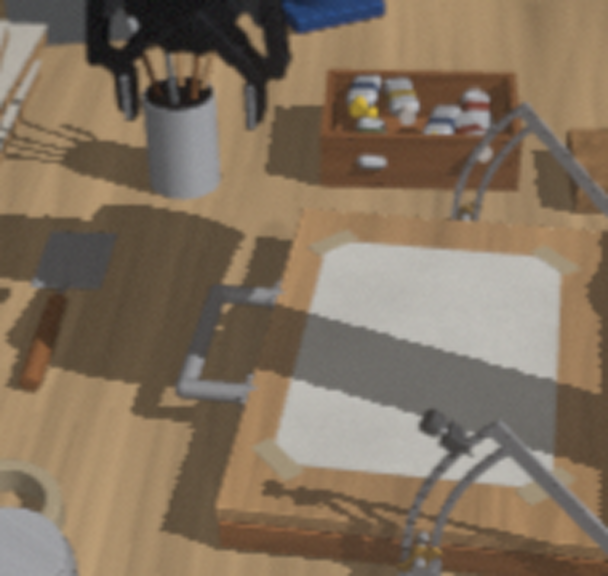

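The view shows the open bar at (200,345) with nothing around it. I'll partly close the gripper so the near finger clears the board's edge, then descend.

```bash
python3 -m jog '[0.5,0.005,0.001,0.04,0,0,0,0.5,0,0,0.04,0,0,0,0.5,0,0,0.03,0,0,0,0.5,0,0,0,0,0,0,0.5,0,0,0,0,0,0]'
python3 d.py .648 -.036 .022 -5
python3 - <<'E'
from h import *
from station import ctrl
im=ctrl.get_image("side");cv2.imwrite("pics/bar2.png",cv2.resize(im["image"][110:240,150:290],None,fx=4,fy=4,interpolation=cv2.INTER_CUBIC))
E
```

```text
t: 13.3
tool_pos: [0.649, -0.0329, 0.1234]
tool_rot: [2.317, 2.119, 0.002]
contact_force: [-0.0, 1.1, 0.3]
opening: 0.0424
t 13.3 tcp [ 0.649  -0.0329  0.1234] shift [-0.0032 -0.0009  0.1014] turn [ 0.12  0.   -0.11] F [-0.   1.1  0.3] open 0.0424 q6 -0.08
```

View pics/bar2.png

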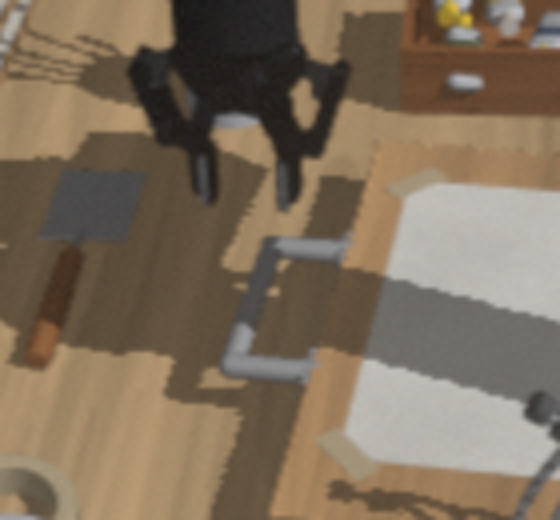

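The fingers straddle the bar's line, so I descend and close.

```bash
python3 -m jog '[0.5,-0.002,-0.001,0.03,0,0,0,0.5,0,0,0.03,0,0,0,0.5,0,0,0.02,0,0,0,0.5,0,0,0.014,0,0,0,0.5,0,0,0.007,0,0,0,0.5,0,0,0,0,0,0,0.5,0,0,0,0,0,0]'
python3 d.py .648 -.036 .021 -5
```

```text
t: 14.22
tool_pos: [0.6478, -0.0357, 0.0219]
tool_rot: [2.318, 2.118, 0.002]
contact_force: [0.7, -0.2, 0.7]
opening: 0.0428
t 14.225 tcp [ 0.6478 -0.0357  0.0219] shift [-0.0003  0.0002  0.0009] turn [ 0.1   0.01 -0.16] F [ 0.7 -0.2  0.7] open 0.0428 q6 -0.08
```

```bash
python3 -m jog '[0.3,0,0,0,0,0,0,0.15,0,0,0,0,0,0,0.05,0,0,0,0,0,0,0.05,0,0,0,0,0,0,0.05,0,0,0,0,0,0]' 30
python3 d.py .648 -.036 .021 -5
```

```text
t: 14.85
tool_pos: [0.6523, -0.0361, 0.0235]
tool_rot: [2.312, 2.112, 0.014]
contact_force: [12.3, -0.6, -3.7]
opening: 0.0149
t 14.85 tcp [ 0.6523 -0.0361  0.0235] shift [-0.0003 -0.0044  0.0025] turn [ 0.77  0.01 -0.18] F [12.3 -0.6 -3.7] open 0.0149 q6 -0.08
```

```bash
python3 -m jog '[0.05,0,0.004,0,0,0,0,0.05,0,0,0,0,0,0,0.05,0,0,0,0,0,0]' 40
python3 d.py .648 -.036 .021 -5
python3 -m jog '[0.05,0,0.001,0,0,0,0,0.05,0,0,0,0,0,0,0.05,0,0,0,0,0,0]'
python3 d.py .648 -.036 .021 -5
```

```text
t: 15.22
tool_pos: [0.6523, -0.0361, 0.0222]
tool_rot: [2.317, 2.118, 0.003]
contact_force: [2.5, 1.4, 5.2]
opening: 0.0146
t 15.225 tcp [ 0.6523 -0.0361  0.0222] shift [-0.0003 -0.0042  0.0011] turn [ 0.18  0.01 -0.16] F [2.5 1.4 5.2] open 0.0146 q6 -0.08
t: 15.6
tool_pos: [0.6523, -0.036, 0.0222]
tool_rot: [2.319, 2.119, 0.0]
contact_force: [-1.0, 0.6, 8.2]
opening: 0.0145
t 15.6 tcp [ 0.6523 -0.036   0.0222] shift [-0.0004 -0.0043  0.0012] turn [ 0.03  0.01 -0.15] F [-1.   0.6  8.2] open 0.0145 q6 -0.08
```

```bash
python3 -m jog '[0.05,0,-0.0002,-0.0124,0,0,0,0.05,0,-0.0007,-0.0124,0,0,0,0.05,0,-0.0011,-0.0123,0,0,0,0.05,0,-0.0015,-0.0123,0,0,0,0.05,0,0,0,0,0,0]' 50
python3 d.py .648 -.036 .021 -5
python3 -m jog '[0.05,0,-0.0043,-0.0244,0,0,0,0.05,0,-0.006,-0.024,0,0,0,0.05,0,-0.0077,-0.0236,0,0,0,0.05,0,-0.0093,-0.023,0,0,0,0.05,0,-0.0109,-0.0223,0,0,0,0.05,0,-0.0124,-0.0215,0,0,0,0.05,0,0,0,0,0,0,0.05,0,0,0,0,0,0]'
python3 d.py .648 -.036 .021 -5
python3 - <<'E'
from h import *
from station import ctrl
o=ctrl.get_obs();print("angle by z",np.degrees(np.arcsin((o["tool_pos"][2]-.0222)/.355)))
im=ctrl.get_image("side");pickle.dump(im,open("side1.pkl","wb"));cv2.imwrite("pics/sw1.png",cv2.resize(im["image"][170:280,240:370],None,fx=6,fy=5.4,interpolation=cv2.INTER_CUBIC))
E
```

```text
t: 16.23
tool_pos: [0.6492, -0.0358, 0.0701]
tool_rot: [2.318, 2.118, 0.003]
contact_force: [6.4, -0.2, -4.0]
opening: 0.0144
t 16.225 tcp [ 0.6492 -0.0358  0.0701] shift [-0.0003 -0.0013  0.0491] turn [ 0.16  0.01 -0.17] F [ 6.4 -0.2 -4. ] open 0.0144 q6 -0.08
t: 17.23
tool_pos: [0.601, -0.0317, 0.2104]
tool_rot: [2.314, 2.114, 0.009]
contact_force: [11.0, -2.4, 2.9]
opening: 0.014
t 17.225 tcp [ 0.601  -0.0317  0.2104] shift [1.000e-04 4.550e-02 1.898e-01] turn [ 0.51  0.04 -0.18] F [11.  -2.4  2.9] open 0.014 q6 -0.09
angle by z 32.01963079637332
```

View pics/sw1.png

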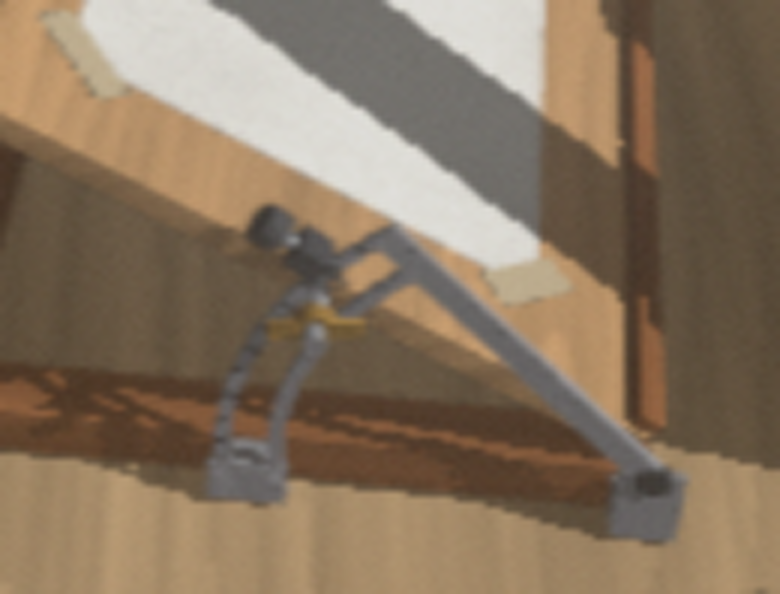

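The crop shows the brass nut at about (316,318), still below the clip body (313,252), with the pivot at (652,483). I'll fit the clip angle using the arm-known handle and the observed quadrant slot.

```bash
cat > fit.py <<'E'
from h import *
S=pickle.load(open("side0.pkl","rb"))
z=lambda u,v:np.array([u/7+255-.43,v/7+190-.43]); w=lambda u,v:np.array([u/6+240-.42,v/5.4+170-.42])
mid=[z(212,322),z(252,262),z(315,212),w(260,391),w(287,344)]
H=np.array([.6523,-.0361]);a1=32.
def model(v,yaw):
    du=v[:2];p=[H[0]-.205*np.cos(yaw)-v[7]*np.sin(yaw)*-1*0,H[1]-.205*np.sin(yaw)+v[7],yaw]
    pr=lambda P:proj(tr(p,P),S)[0]+du
    r=[]
    arc=proj(tr(p,[ang(x,.15) for x in np.arange(0,48,.25)]),S)+du
    for m in mid: r.append(np.linalg.norm(arc-m,axis=1).min())
    r+=list(pr(ang(0,.15,.213+v[3]))-z(186,437))+list(pr(ang(a1,.15,.213+v[3]))-w(316,318))
    r+=list(pr(ang(0,0,.213+v[6]))-z(655,485))
    A=v[2]*10
    r+=list(pr(ang(A,.1705))-(z(260,188)+w(313,252))/2)+list(pr(ang(A,.1705+v[4]))-(z(210,153)+w(270,228))/2)
    r+=[v[7]/.003,v[3]/.02,v[6]/.02,du[0]/2,du[1]/2]
    return np.array(r)
for yaw in(-.06,-.075,-.09):
    q=least_squares(model,[0,0,3.6,.008,.02,0,.005,0],args=(yaw,),x_scale=[1,1,.1,.01,.01,1,.01,.01],diff_step=1e-4)
    v=q.x;print(yaw,"shift",v[:2].round(2),"ANGLE",(v[2]*10).round(2),"nut y",v[3].round(4),"knob",v[4].round(4),"piv",v[6].round(4),"dy",v[7].round(4),"cost",q.cost.round(2));print(q.fun.round(1))
E
python3 fit.py
python3 - <<'E'
from station import ctrl
im=ctrl.get_image("side")
for t in("index","pointer","stud"):print(t,[([round(float(v),1) for v in d["box"]],round(d["p"],2)) for d in ctrl.boxes_of(t,im)[:3]])
E
```

```text
-0.06 shift [-1.95  0.25] ANGLE 38.95 nut y 0.0065 knob 0.0181 piv 0.0073 dy 0.0 cost 2.22
[ 0.5  0.9  0.2  0.3  0.5 -0.3  0.6  0.6 -0.7  0.2 -0.1 -0.6 -0.4  0.1
 -0.2  0.   0.3  0.4 -1.   0.1]
-0.075 shift [-0.48 -0.42] ANGLE 39.07 nut y 0.0062 knob 0.0179 piv 0.005 dy -0.0004 cost 1.69
[ 0.5  0.9  0.3  0.3  0.5 -0.4  0.5  0.4 -0.6  0.2 -0.  -0.6 -0.3  0.2
 -0.2 -0.1  0.3  0.2 -0.2 -0.2]
-0.09 shift [ 0.87 -0.86] ANGLE 39.43 nut y 0.005 knob 0.0181 piv 0.0019 dy -0.0007 cost 1.88
[ 0.4  1.   0.5  0.4  0.5 -0.6  0.5  0.2 -0.6  0.  -0.  -0.6 -0.2  0.2
 -0.2 -0.2  0.3  0.1  0.4 -0.4]
index [([284.2, 175.8, 134.1, 147.0], 0.65), ([299.8, 333.8, 25.1, 33.4], 0.55), ([150.6, 234.2, 43.0, 25.7], 0.16)]
pointer [([288.3, 217.2, 10.8, 13.2], 0.46)]
stud [([285.1, 174.8, 130.2, 148.6], 0.96)]
```

```bash
python3 -m jog '[0.05,0,-0.005,-0.0091,0,0,0,0.05,0,-0.0055,-0.0089,0,0,0,0.05,0,-0.006,-0.0087,0,0,0,0.05,0,-0.0065,-0.0086,0,0,0,0.05,0,0,0,0,0,0,0.05,0,0,0,0,0,0,0.05,0,0,0,0,0,0]' 60
python3 d.py .648 -.036 .021 -5
python3 - <<'E'
from h import *
from station import ctrl
o=ctrl.get_obs();d=(.6523-o["tool_pos"][0])/np.cos(.0785);print("by z",np.degrees(np.arcsin((o["tool_pos"][2]-.0222)/.355)),"by x",np.degrees(np.arccos(1-d/.355)))
im=ctrl.get_image("side");pickle.dump(im,open("side2.pkl","wb"));cv2.imwrite("pics/sw2.png",cv2.resize(im["image"][190:270,255:365],None,fx=7,fy=7,interpolation=cv2.INTER_CUBIC))
E
```

```text
t: 18.35
tool_pos: [0.5778, -0.0297, 0.245]
tool_rot: [2.315, 2.115, 0.007]
contact_force: [9.3, -2.8, 3.1]
opening: 0.014
t 18.35 tcp [ 0.5778 -0.0297  0.245 ] shift [0.0003 0.0688 0.2246] turn [ 0.42  0.04 -0.18] F [ 9.3 -2.8  3.1] open 0.014 q6 -0.09
by z 38.8818124691267 by x 37.8611866566256
```

View pics/sw2.png

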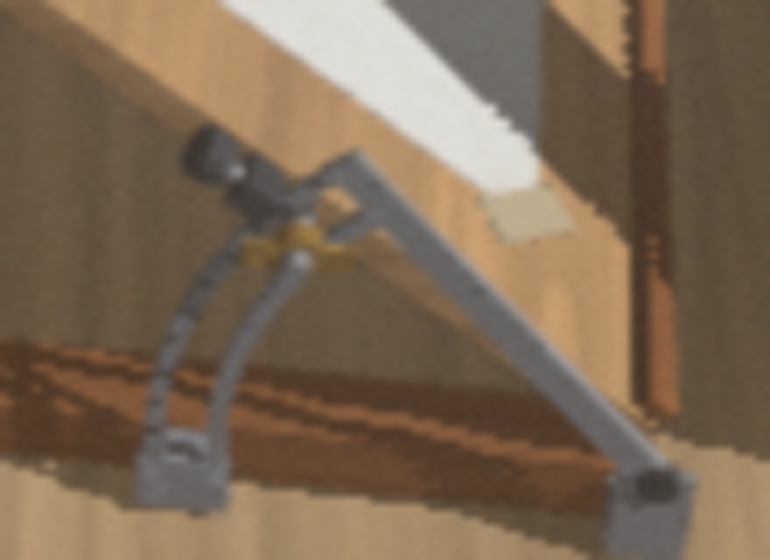

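The crop shows the nut at (300,238) just below the clip body (260,190), close to in line with the pivot (655,485). I'll quantify this.

```bash
cat > fit2.py <<'E'
from h import *
S=pickle.load(open("side0.pkl","rb"));ims=[pickle.load(open(f"side{i}.pkl","rb"))["image"] for i in(0,1,2)]
z=lambda u,v:np.array([u/7+255-.43,v/7+190-.43]); w=lambda u,v:np.array([u/6+240-.42,v/5.4+170-.42])
g=[z(186,437),w(316,318),z(300,238)];N=[]
for im,c in zip(ims,g):
    b=im[int(c[1])-6:int(c[1])+7,int(c[0])-10:int(c[0])+11];h=cv2.cvtColor(b,cv2.COLOR_BGR2HSV)
    m=(h[...,0]>=17)&(h[...,0]<=28)&(h[...,1]>150);y,x=np.nonzero(m);N.append(np.array([x.mean()+int(c[0])-10,y.mean()+int(c[1])-6]) if m.any() else c)
    print("nut",c.round(1),N[-1].round(1),m.sum())
mid=[z(212,322),z(252,262),z(315,212),w(260,391),w(287,344)]
H=np.array([.6523,-.0361])
def model(v,yaw,N):
    du=v[:2];p=[H[0]-.205*np.cos(yaw),H[1]-.205*np.sin(yaw)+v[7],yaw]
    pr=lambda P:proj(tr(p,P),S)[0]+du
    arc=proj(tr(p,[ang(x,.15) for x in np.arange(0,48,.25)]),S)+du
    r=[np.linalg.norm(arc-m,axis=1).min() for m in mid]
    for a,n in zip((0,v[5]*10,v[8]*10),N): r+=list(2*(pr(ang(a,.15,.213+v[3]))-n))
    r+=list(pr(ang(0,0,.213+v[6]))-z(655,485))
    A=v[2]*10
    r+=list(pr(ang(A,.1705))-(z(260,188)+w(313,252))/2)+list(pr(ang(A,.1705+v[4]))-(z(210,153)+w(270,228))/2)
    return np.array(r+[v[7]/.003,v[3]/.02,v[6]/.02,du[0]/2,du[1]/2])
for nn in(g,N):
  for yaw in(-.06,-.075,-.09):
    q=least_squares(model,[0,0,3.8,.008,.02,3.2,.005,0,3.8],args=(yaw,nn),x_scale=[1,1,.1,.01,.01,.1,.01,.01,.1],diff_step=1e-4)
    v=q.x;print(yaw,"clip",(v[2]*10).round(2),"a1",(v[5]*10).round(2),"a2",(v[8]*10).round(2),"nut y",v[3].round(4),"cost",q.cost.round(2))
print(q.fun.round(1))
E
python3 fit2.py
```

```text
nut [281.1 252. ] [281.1 252. ] 0
nut [292.2 228.5] [292.2 228.5] 0
nut [297.4 223.6] [297.4 223.6] 0
-0.06 clip 38.63 a1 30.55 a2 37.61 nut y 0.0059 cost 1.68
-0.075 clip 38.69 a1 30.69 a2 37.78 nut y 0.0059 cost 1.45
-0.09 clip 38.94 a1 30.91 a2 38.04 nut y 0.0053 cost 1.94
-0.06 clip 38.63 a1 30.55 a2 37.61 nut y 0.0059 cost 1.68
-0.075 clip 38.69 a1 30.69 a2 37.78 nut y 0.0059 cost 1.45
-0.09 clip 38.94 a1 30.91 a2 38.04 nut y 0.0053 cost 1.94
[ 0.6  1.   0.4  0.2  0.4 -0.3  0.3 -0.3 -0.3 -0.  -0.   0.5 -0.  -0.6
 -0.3  0.2 -0.2 -0.4  0.3  0.2  0.7 -0.6]
```

```bash
python3 -m jog '[0.05,0,-0.001,-0.0025,0,0,0,0.05,0,-0.001,-0.0025,0,0,0,0.05,0,0,0,0,0,0,0.05,0,0,0,0,0,0,0.05,0,0,0,0,0,0,0.05,0,0,0,0,0,0]' 80
python3 d.py .648 -.036 .021 -5
python3 - <<'E'
from h import *
from station import ctrl
o=ctrl.get_obs();d=(.6523-o["tool_pos"][0])/np.cos(.0785);print("by z",np.degrees(np.arcsin((o["tool_pos"][2]-.0222)/.355)),"by x",np.degrees(np.arccos(1-d/.355)))
im=ctrl.get_image("side");pickle.dump(im,open("side3.pkl","wb"))
# left: clip crop, right: gripper/board overview, same height
c=cv2.resize(im["image"][195:255,275:355],None,fx=7,fy=7,interpolation=cv2.INTER_CUBIC)
b=cv2.resize(im["image"],(240,180),interpolation=cv2.INTER_AREA);g=cv2.resize(im["image"][80:180,160:260],(240,240),interpolation=cv2.INTER_CUBIC)
r=np.vstack([b,g]);print(c.shape,r.shape);cv2.imwrite("pics/fin.png",np.hstack([c,r]))
E
```

```text
t: 19.15
tool_pos: [0.5749, -0.0295, 0.2488]
tool_rot: [2.317, 2.116, 0.004]
contact_force: [7.9, -2.0, 1.7]
opening: 0.0131
t 19.15 tcp [ 0.5749 -0.0295  0.2488] shift [0.0003 0.0724 0.2282] turn [ 0.25  0.05 -0.18] F [ 7.9 -2.   1.7] open 0.0131 q6 -0.09
by z 39.67478799679209 by x 38.61552582719927
(420, 560, 3) (420, 240, 3)
```

View pics/fin.png

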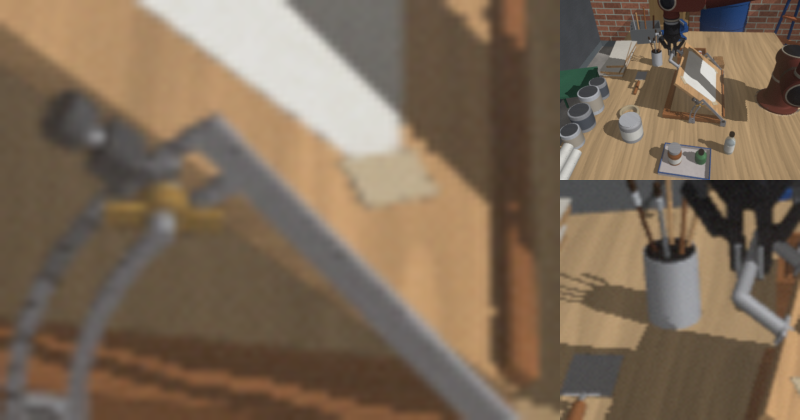

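The last picture shows the board held up by the bar in the fingers, jar and bottle upright in the tray, and the nut at (165,205) next to the clip body at (120,155). A sub-pixel check of the last step follows.

```bash
python3 - <<'E'
from h import *
from scipy.ndimage import zoom
a,b=[cv2.resize(cv2.cvtColor(pickle.load(open(f"side{i}.pkl","rb"))["image"],cv2.COLOR_BGR2GRAY),None,fx=8,fy=8,interpolation=cv2.INTER_CUBIC) for i in(2,3)]
S=pickle.load(open("side3.pkl","rb"))
for n,(u,v,hx,hy) in dict(stud_tip=(297.6,226,3,3),nut=(297.5,224.5,7,4),clip=(290,215,6,5),tape=(330,219,8,5)).items():
    t=a[int((v-hy)*8):int((v+hy)*8),int((u-hx)*8):int((u+hx)*8)]
    w=b[int((v-hy-3)*8):int((v+hy+3)*8),int((u-hx-3)*8):int((u+hx+3)*8)]
    r=cv2.matchTemplate(w,t,cv2.TM_CCOEFF_NORMED);_,m,_,l=cv2.minMaxLoc(r);print(n,np.array(l)/8-3,round(m,3))
p=[.6523-.205*np.cos(.075),-.0361+.205*np.sin(.075),-.075]
d=lambda P:np.diff(proj(tr(p,[ang(38,*P),ang(39,*P)]),S),axis=0)[0].round(2)
print("per deg nut",d((.15,.219)),"tape",d((.02,.19,.0075)),d((.04,.18,.0075)))
E
python3 d.py .648 -.036 .021 -5
```

```text
stud_tip [ 0.625 -0.5  ] 0.968
nut [ 0.625 -0.25 ] 0.929
clip [ 0.125 -0.25 ] 0.975
tape [ 0.25 -0.25] 0.989
per deg nut [ 0.83 -0.64] tape [ 0.16 -0.05] [ 0.27 -0.13]
t 19.2 tcp [ 0.5749 -0.0295  0.2488] shift [0.0003 0.0723 0.2282] turn [ 0.25  0.05 -0.18] F [ 7.5 -2.5  1.1] open 0.0132 q6 -0.09
```

The stud moved about 0.75°, so the board is at about 38.5° against a clip at about 38.7°. I'm handing it in.

```bash
python3 -m jog '[0.05,0,0,0,0,0,0,0.05,0,0,0,0,0,0,0.05,0,0,0,0,0,0,0.05,0,0,0,0,0,0]'; python3 -c "
from station import ctrl
print(ctrl.finish_job())"
```

```text
t: 19.7
tool_pos: [0.5749, -0.0295, 0.2489]
tool_rot: [2.317, 2.116, 0.004]
contact_force: [7.6, -2.7, 0.4]
opening: 0.013
the job is handed in; nothing more can be done
None
```

I set the jar upright in the white tray beside the small bottle. I then gripped the handle, swung the board up to the clip's slope and handed in the job at 19.7 s, still holding it with an 80 N grip.

- **Slope:** the camera fit put the clip at about 38.7° and the board at about 38.5°. The tool's horizontal travel gave 38.6°.
- **Disagreement:** the tool's height alone gave 39.7°. I take this as the bar slipping about 5 mm in the fingers during the swing, and trusted the other two readings.
- **Holding:** in the last half second the pose was steady and the tool carried about 8 N, well under the limits.
- **Clip and jar:** in the last pictures the clip had not visibly moved (the match gave up to 0.25 px, about the noise), and the jar and bottle stood upright. I saw no other item disturbed, but I did not measure the other items one by one.

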